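# Castor nuts: find the filled pots by weight and tip one into each cart's tray

## Robot

A 6-joint arm with a two-finger parallel gripper is mounted at the origin on the work surface. World frame = base frame: x ahead of the robot, y to its left, z up, the work surface at z = 0. Lengths are in m, angles in rad, forces in N, time in s.
With the tool pointing down it reaches from about 0.3 to 0.875 m from the base axis. Payload 6.4 kg.
Tool frame: the origin (TCP) lies between the finger pads; the fingertips stand 19 mm ahead of it and the grasp point (between the pads) is the TCP (ctrl.tips_ahead is the z of the fingertips in the tool frame, in m); z points along the fingers, y is the line along which they close (so a half turn about z gives the same grasp; the last joint's range is limited). The gripper opens to 85 mm and grips with 20 to 120 N. Pads are 22 mm wide; open, the fingers measure 114 mm over their backs; the gripper's body (76 mm by 85 mm) begins 54 mm behind the grasp point. The pads swing forward as they close: fully open they stand 13 mm farther back than shut.
Start: joints at [1.097, 0.181, 1.607, -0, 1.354, -0.206], TCP at [0.152, 0.555, 0.25] pointing down, gripper open.
Joint ranges: [-2.99, 2.99], [-0.89, 2.07], [0.3, 2.58], [-1.14, 4.28], [0, 2.63], [-3.12, 3.12]. Speed limits (rad/s): [2.57, 2.57, 3.01, 3.14, 3.14, 3.14].

## Interface

Orientations are given as a unit quaternion [w, x, y, z].
In Python, from bench import readout, vision, ctrl gives the robot as it stands.
- The arm moves only by the tool play_rows, never from a script. Its arguments are lists of equal length, an entry for each row: "xyz": the shift along the tool's x, y, z in mm, a list of three; "rot": the turn, a rotation vector about the tool's x, y, z in rad, a list of three; "grip": the opening, from 0 (shut) to 1 (fully open). In form: {"xyz": [[x, y, z], ...], "rot": [[rx, ry, rz], ...], "grip": [grip, ...]}. A call has exactly 10 rows; each row is the pose to reach, as a shift and turn from the pose commanded when the call began, along the tool's axes at that moment; what a row does not reach only later rows make up. A row lasts 1/8 s, in which the tool goes at most 62.5 mm and 10.7 degrees, less where a joint would pass 70% of its speed; a pose out of reach is approached as far as the arm can. A call with a gripper value outside its range is refused whole. The fingers move at their own pace and stop on an object; the grip force is fixed at half the most. Time passes only in rows, so rows that repeat a pose let the fingers close, or fill a call up. It gives the time, the measured TCP pose, the force, the opening and the grip force at its end, in the units of the state.
- readout.get_obs(): the state, without advancing time (a new reading comes with each control period).
- vision.camera(name): name is "scene" or "side" or "wrist"; returns a dict with "color" (480x640x3 uint8, red, green, blue), "depth" (480x640 float32, m along the optical axis (not along the pixel's ray), 0 where there is no reading), "camera_matrix" (3x3 intrinsics, pixels), "extrinsics" (4x4, takes a point from camera to world coordinates); the wrist camera has in their place "hand_eye" (4x4, takes a point from camera to tool coordinates, whose origin is the TCP and whose axes are the flange's). Camera axes: x right, y down, z forward; pixel columns grow to the right and rows downward; lengths in m; the calibration is good to about 2 mm. The wrist camera is an equidistant fisheye: a pixel r from the principal point sees the ray r / f radians off the axis. A picture is of the moment at which its call begins: read the wrist's pose just before it.
- ctrl.hand_in(): hands the job in; it is judged then, once.
The state is a dict: "time_s": time; "q": joint angles; "dq": joint speeds; "joint_efforts": joint torques, N m; "eef_pos": TCP position; "eef_rot": TCP orientation; "wrist_force": force on the tool from outside, world axes, zero at the start; "torque": the same for the moment, N m; "opening": opening from 0.0 (shut) to 1.0 (fully open); "grasp_force": force on a finger pad.
Only numpy, scipy, OpenCV 4.12 (cv2) and the standard library are available. Lean on these libraries where they do the work, as an engineer would, in place of code of your own. Each camera call takes 0.05 s, during which the arm holds its last target. There are 200 camera calls.

## Task

Two AV carts are getting new castors, and each needs a set of four nuts in its black tray. Two of the three blue pots on the mat hold a set of four and the third has just one leftover nut: feel by lifting which are the full ones, and tip each of those two out into a tray of its own, leaving the leftover nut in its pot. Set the pots back down gently, upright on the mat, and leave the other things on the counter where they are.

Things in the scene. Friction and masses are not known exactly. Their poses are not given: they have to be found in the camera images.
- mat: dark grey rubber mat, 150 x 370 (x, y), 3 thick, fixed to the counter; origin: centre of its underside, z up, so its top is 3 above the origin. The three pots stand in a row along its y, about 120 apart, in any order
- pot_a: one of three identical opaque blue pour-pots. Origin on its underside, z up, x from front to back. 60 wide (y = -30 to 30, flat parallel sides, the place to grip: x = 0, z = 70 to 85), 100 tall, underside x = -20 to 28; back wall x = 28, roof z = 100 over x = -14 to 28; walls 3. The bare pot weighs 165 g. Starts upright, front (-x) to the robot within 0.53 rad
- pot_b: identical to pot_a. The nuts inside cannot be seen: steel, hex, 24 across flats, 15 high, 33 g each. With a full set of four a pot weighs 297 g, with the one leftover nut 198 g; any of the three pots may be the light one
- pot_c: identical to pot_a. A pot empties when tipped forward (mouth down) 95 to 110 degrees from upright for about a second: the nuts slide along the leaning front wall, off the lip, and land between the spot below the grip and about 60 beyond it towards the roof end
- pot_a_flap (a joint): yellow flap over the mouth of pot_a (54 wide, 49 long, between lip and roof edge), hinged along the roof's front edge (x -14, z 100); 0 = shut, up to 1.2 rad open. It hangs loose: shut while the pot is upright, and it swings out by itself when the pot is tipped forward, hanging straight down from the hinge
- pot_a_lip (a point): middle of the pouring lip of pot_a, 48 in front of and 64 above the pot's origin: top of the front wall, which leans outward from x = -20 at the foot
- tray_l: black plastic open parts tray, 170 x 140 (x, y) and 45 high, 3 walls and floor, fixed to the counter, empty at first; origin: centre of its underside, z up; its yaw varies a little. The one nearer the mat
- tray_r: black plastic open parts tray, 170 x 140 (x, y) and 45 high, 3 walls and floor, fixed to the counter, empty at first; origin: centre of its underside, z up; its yaw varies a little. The one farther from the mat
- castor: bystander: loose swivel castor standing on its 62 x 62 steel plate, black 75 wheel upward, 93 high; origin: centre of the plate's underside
- spanner: bystander: loose steel spanner, 190 long, lying behind the trays; origin: middle of its underside
- tape_stand: bystander: heavy black desk tape dispenser with a roll, about 150 x 55 and 82 high, fixed, behind the mat; origin: middle of its underside
Not all that is in view belongs to the job. What is shaped like the pot_c but green is not meant.

How it is judged:
At the end, for the whole second after the job is handed in: four nuts lie in each tray (it carries over 1.16 N; four nuts weigh 1.29 N), and all three pots stand upright (within 0.1 rad), at rest, on the mat (origins within its outline), the leftover nut still in its pot (the mat carries over 5.02 N; three pots and a nut weigh 5.18 N) (contact force between each of tray_l, tray_r and anything else above 1.16 N and contact force between mat and anything else above 5.02 N and angle between each of pot_a, pot_b, pot_c's own z axis and vertical below 0.1 rad and height (world z) of each of pot_a, pot_b, pot_c below 0.008 m and linear speed of each of pot_a, pot_b, pot_c below 0.03 m/s and x of pot_a in the frame of mat between -0.075 and 0.075 m and y of pot_a in the frame of mat between -0.185 and 0.185 m and x of pot_b in the frame of mat between -0.075 and 0.075 m and y of pot_b in the frame of mat between -0.185 and 0.185 m and x of pot_c in the frame of mat between -0.075 and 0.075 m and y of pot_c in the frame of mat between -0.185 and 0.185 m); the robot touches nothing.
It fails at once if a pot is dropped or slammed down onto the mat or counter (faster than 0.6 m/s at landing) ((height (world z) of pot_a below 0.02 m and linear speed of pot_a above 0.6 m/s) or (height (world z) of pot_b below 0.02 m and linear speed of pot_b above 0.6 m/s) or (height (world z) of pot_c below 0.02 m and linear speed of pot_c above 0.6 m/s)).
It fails at once if the castor or the spanner is moved more than 20 mm (distance of any of castor, spanner from where it was at the start of the episode above 0.02 m).
It also fails if it takes over 72 s, if anything falls off the work surface, if the arm or the gripper's body presses on something with over 40 N, if the wrist force passes 120 N, or if a joint passes its speed limit or range.

## Working session

There is one attempt and no reset: what is moved stays moved. The work goes in short steps, Python scripts to look and compute and a tool call to move; the robot and the scene stay as the last step left them, time stands still between calls to the robot, and variables do not carry over. Pictures are saved under pics/ and viewed, at most 10 in all, crops included, and the job is handed in when it is done.

Besides the shell and the picture viewer there is one more tool, called after "Request:" as name(argument=value, ...) on one line, values as JSON. play_rows: Moves the arm, as the interface text tells. Its arguments: {"type":"object","properties":{"xyz":{"type":"array","items":{"type":"array","items":{"type":"number"}}},"rot":{"type":"array","items":{"type":"array","items":{"type":"number"}}},"grip":{"type":"array","items":{"type":"number"}}},"required":["xyz","rot","grip"]}

```bash
mkdir -p pics; python3 - <<'E'
from bench import readout, vision, ctrl
import cv2, numpy as np
o=readout.get_obs(); print(o['eef_pos'],o['eef_rot'],o['wrist_force'],o['time_s'])
ims=[]
for n in ("scene","side"):
    c=vision.camera(n); np.savez(f'pics/{n}0.npz',**c); cv2.imwrite(f'pics/{n}0.png',c['color'][:,:,::-1])
    print(n,c['camera_matrix'].round(1).tolist(),c['extrinsics'].round(3).tolist(),(c['depth']>0).mean())
E
```

```text
[0.1518801  0.55403308 0.249371  ] [-3.08157281e-04  1.33505845e-01  9.91047622e-01 -8.39307034e-04] [ 0.06413411 -0.85210288 -0.03867424] 0.0
scene [[550.5, 0.0, 323.8], [0.0, 550.5, 223.6], [0.0, 0.0, 1.0]] [[0.783, 0.53, -0.325, 0.899], [0.622, -0.669, 0.407, -0.431], [-0.001, -0.521, -0.854, 1.013], [0.0, 0.0, 0.0, 1.0]] 0.9960091145833333
side [[491.4, 0.0, 314.9], [0.0, 491.4, 243.1], [0.0, 0.0, 1.0]] [[0.953, -0.207, 0.222, 0.274], [-0.304, -0.634, 0.711, -0.819], [-0.006, -0.745, -0.667, 0.859], [0.0, 0.0, 0.0, 1.0]] 0.9961946614583334
```

View pics/scene0.png

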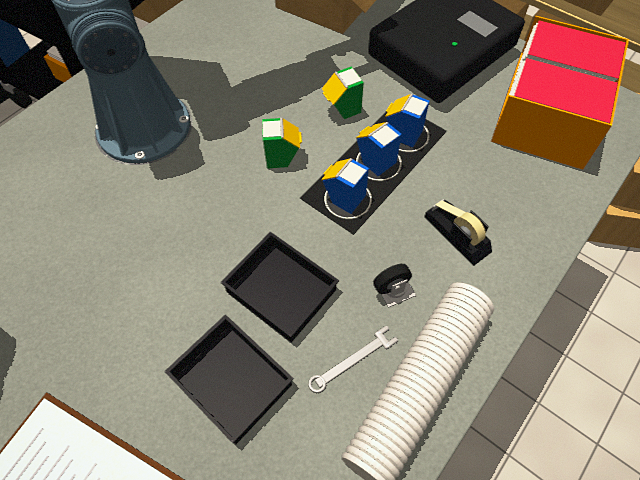

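View pics/side0.png

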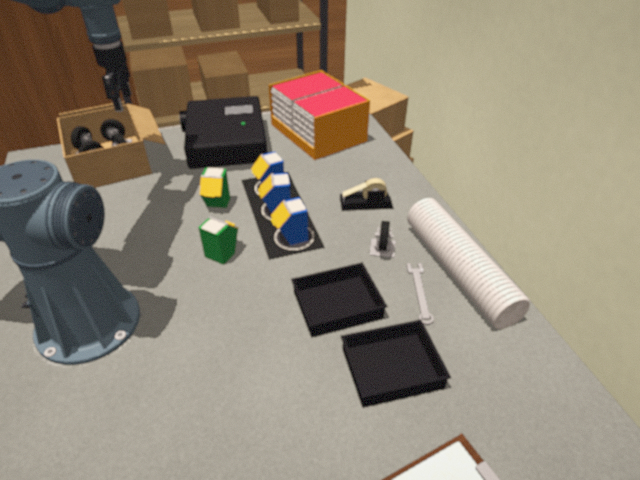

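The scene view shows three blue pots with white roofs and yellow flaps on the mat at about (350,185), (380,150) and (408,120). The two green look-alikes at (280,143) and (345,92) aren't on the mat, so they are decoys. The trays are at (280,285) and (230,378), the castor at (393,285), the spanner at (355,360) and the tape stand at (460,230).

```bash
cat > h.py <<'E'
import cv2, numpy as np
def cloud(c):
    K=c['camera_matrix'];d=c['depth'];v,u=np.mgrid[:480,:640]
    P=np.stack([(u-K[0,2])/K[0,0]*d,(v-K[1,2])/K[1,1]*d,d],-1)
    E=c['extrinsics'];return P@E[:3,:3].T+E[:3,3]
def rays(c,uv,z):
    K=c['camera_matrix'];E=c['extrinsics'];uv=np.asarray(uv,float)
    r=np.c_[(uv[:,0]-K[0,2])/K[0,0],(uv[:,1]-K[1,2])/K[1,1],np.ones(len(uv))]@E[:3,:3].T
    t=(z-E[2,3])/r[:,2];return E[:3,3]+r*t[:,None]
def pots(c,roofz=0.103):
    W=cloud(c);hsv=cv2.cvtColor(c['color'],cv2.COLOR_RGB2HSV);H,S,V=cv2.split(hsv)
    blue=((H>105)&(H<130)&(S>120)&(V>50)).astype(np.uint8)
    near=cv2.dilate(blue,np.ones((9,9)))>0
    white=((S<70)&(V>150)&near&(W[...,2]>roofz-.012)&(W[...,2]<roofz+.012)).astype(np.uint8)
    yel=(H>15)&(H<35)&(S>120)&(W[...,2]>.04)
    n,l,s,_=cv2.connectedComponentsWithStats(white);out=[]
    for i in range(1,n):
        if s[i,4]<60: continue
        v,u=np.nonzero(l==i);p=rays(c,np.c_[u,v],roofz)[:,:2]
        (cx,cy),(w,h),a=cv2.minAreaRect((p*1000).astype(np.float32))
        m=yel&(np.hypot(W[...,0]-cx/1000,W[...,1]-cy/1000)<.065)
        f=W[m][:,:2].mean(0)-np.array([cx,cy])/1000
        a=np.radians(a); cand=[a+k*np.pi/2 for k in range(4)]
        b=max(cand,key=lambda t:-np.cos(t)*f[0]-np.sin(t)*f[1])
        o=np.array([cx,cy])-7*np.array([np.cos(b),np.sin(b)])
        out.append((o.round(1),round((b+np.pi)%(2*np.pi)-np.pi,3),round(np.arctan2(-f[1],-f[0]),2),(round(w),round(h)),s[i,:2],s[i,4]))
    return out
E
python3 - <<'E'
from h import *
for n in("scene","side"):
    c=dict(np.load(f'pics/{n}0.npz'));W=cloud(c)
    print(n)
    for o in pots(c): print(o)
    V=c['color'].max(2);z=W[...,2]
    m=((V<70)&(z>.034)&(z<.056)).astype(np.uint8)
    m=cv2.morphologyEx(m,cv2.MORPH_CLOSE,np.ones((3,3)))
    k,l,s,_=cv2.connectedComponentsWithStats(m)
    for i in range(1,k):
        if s[i,4]>200 and s[i,1]>220:
            v,u=np.nonzero(l==i);p=W[v,u][:,:2]*1000
            print('tray',cv2.minAreaRect(p.astype(np.float32)),s[i])
    dm=((V<70)&(z<.012)&(z>-.005)).astype(np.uint8)
    k,l,s,_=cv2.connectedComponentsWithStats(dm)
    for i in range(1,k):
        if s[i,4]>1500:
            v,u=np.nonzero(l==i);p=rays(c,np.c_[u,v],.003)[:,:2]*1000
            print('dark low',cv2.minAreaRect(p.astype(np.float32)),s[i])
    for nm,(x0,y0,x1,y1) in (dict(castor=(365,255,425,312),tape=(420,190,500,270),spanner=(300,320,405,400),grn1=(255,110,305,175),grn2=(320,60,372,120)) if n=='scene' else {}).items():
        w=W[y0:y1,x0:x1].reshape(-1,3);w=w[w[:,2]>(.008 if nm=='spanner' else .015)]
        print(nm,(w.min(0)*1000).round(),(w.max(0)*1000).round())
E
```

```text
scene
(array([512.3, 372.3]), np.float64(0.183), np.float64(0.3), (45, 53), array([401,  94], dtype=int32), np.int32(218))
(array([507.8, 262.4]), np.float64(-0.185), np.float64(-0.07), (53, 44), array([369, 122], dtype=int32), np.int32(238))
(array([513.3, 137. ]), np.float64(0.076), np.float64(0.15), (44, 55), array([336, 158], dtype=int32), np.int32(259))
tray ((697.9566040039062, -204.931396484375), (208.2655029296875, 567.8003540039062), 61.8917121887207) [ 222  232  117  106 1273]
tray ((593.0684814453125, -317.07958984375), (144.57293701171875, 177.4013214111328), 85.87713623046875) [166 315 127  78 840]
dark low ((507.89117431640625, 254.25299072265625), (369.46002197265625, 147.73260498046875), 89.54780578613281) [ 300  119  146  116 2347]
dark low ((535.5669555664062, -116.61485290527344), (157.17703247070312, 127.64935302734375), 0.09692995250225067) [ 230  243  100   89 4456]
castor [ 688. -431.   15.] [ 899.   44. 1013.]
tape [ 674. -431.   15.] [ 899.  255. 1013.]
spanner [ 627. -431.    8.] [ 899.  -56. 1013.]
grn1 [ 278. -431.   15.] [ 899.  185. 1013.]
grn2 [ 300. -4
[... 591 characters left out ...]
 207], dtype=int32), np.int32(70))
tray ((467.0216979980469, -438.80670166015625), (829.2977294921875, 197.11793518066406), 76.3853530883789) [293 264  93  65 929]
tray ((150.74249267578125, -428.5397033691406), (61.718406677246094, 815.5952758789062), 13.158926010131836) [ 99 310  29  22 225]
tray ((498.0917663574219, -544.3382568359375), (677.857666015625, 207.20314025878906), 67.69954681396484) [ 342  321  108   78 1223]
dark low ((549.2495727539062, -100.70138549804688), (158.50160217285156, 112.38687133789062), 0.11128728091716766) [ 298  274   80   50 2415]
dark low ((598.784912109375, -300.6138916015625), (118.716796875, 157.993896484375), 86.10274505615234) [ 348  331   91   63 3700]
```

```bash
cat >> h.py <<'E'
from scipy.spatial.transform import Rotation as R
def tool(o): return np.array(o['eef_pos']),R.from_quat(np.roll(o['eef_rot'],-1))
def target(yaw,tilt):  # tool y along pot y; tilt>0 leans tool back (points to robot)
    b=np.array([[-1,0,0],[0,1,0],[0,0,-1]]).T
    return R.from_euler('z',yaw)*R.from_matrix(b)*R.from_euler('y',tilt)
def go(o,p,yaw,tilt):
    p0,r0=tool(o);print('xyz',(r0.inv().apply(np.array(p)-p0)*1000).round(1).tolist(),'rot',(r0.inv()*target(yaw,tilt)).as_rotvec().round(3).tolist())
E
python3 - <<'E'
from h import *
from bench import readout, vision
for n in("scene","side"):
    c=dict(np.load(f'pics/{n}0.npz'));W=cloud(c);W[c['depth']<.2]=np.nan
    V=c['color'].max(2);z=W[...,2]
    m=((V<80)&(z>.036)&(z<.054)).astype(np.uint8)
    m=cv2.dilate(m,np.ones((3,3)))
    k,l,s,_=cv2.connectedComponentsWithStats(m)
    for i in range(1,k):
        if s[i,4]>400 and s[i,1]>220:
            v,u=np.nonzero((l==i)&(z>.036)&(z<.054)&(V<80));p=W[v,u][:,:2]*1000
            print(n,'tray',cv2.minAreaRect(p.astype(np.float32)))
    if n=='scene':
      for nm,(x0,y0,x1,y1) in dict(castor=(365,255,425,312),tape=(420,190,500,270),grn1=(255,110,305,175),grn2=(320,60,372,120),red=(500,20,620,160)).items():
        w=W[y0:y1,x0:x1].reshape(-1,3);w=w[w[:,2]>.015]
        print(nm,(np.nanpercentile(w,1,0)*1000).round(),(np.nanpercentile(w,99,0)*1000).round())
c=vision.camera('wrist');cv2.imwrite('pics/w0.png',c['color'][:,:,::-1]);print(c['hand_eye'].round(3).tolist(),c['camera_matrix'].round(1).tolist())
o=readout.get_obs();go(o,[.513+.07,.137,.22],.076,.7)
E
```

```text
scene tray ((544.6935424804688, -124.06849670410156), (178.7764129638672, 147.47398376464844), 0.3231735825538635)
scene tray ((592.9807739257812, -317.5758056640625), (145.29339599609375, 178.78457641601562), 86.02117919921875)
castor [692. -24.  16.] [739.  38.  94.]
tape [680. 169.  16.] [817. 237.  82.]
grn1 [286.  89.  18.] [369. 176. 104.]
grn2 [307. 293.  18.] [384. 376. 104.]
red [555. 480.  21.] [881. 787. 150.]
side tray ((541.4263916015625, -123.5537338256836), (177.37567138671875, 148.5130157470703), 0.2977099120616913)
side tray ((29.86273956298828, -68.34432983398438), (137.44029235839844, 42.56614685058594), 23.296934127807617)
side tray ((590.0672607421875, -317.04205322265625), (146.99778747558594, 178.40415954589844), 85.87005615234375)
[[-0.001, -0.956, -0.294, 0.075], [1.0, -0.0, -0.001, -0.001], [0.0, -0.294, 0.956, -0.123], [0.0, 0.0, 0.0, 1.0]] [[371.6, 0.0, 321.3], [0.0, 371.6, 233.4], [0.0, 0.0, 1.0]]
xyz [-526.1, -288.2, 29.8] rot [0.119, 0.692, -0.33]
```

Request:
play_rows(xyz=[[-60,-32,3],[-120,-65,6],[-180,-98,10],[-240,-131,14],[-300,-164,17],[-360,-197,20],[-420,-230,23],[-475,-260,26],[-526,-288,30],[-526,-288,30]], rot=[[0.012,0.07,-0.03],[0.024,0.14,-0.07],[0.036,0.21,-0.1],[0.05,0.28,-0.13],[0.06,0.35,-0.17],[0.07,0.42,-0.2],[0.083,0.49,-0.23],[0.1,0.57,-0.27],[0.11,0.64,-0.3],[0.119,0.692,-0.33]], grip=[1,1,1,1,1,1,1,1,1,1])

```text
time_s: 1.4
eef_pos: [0.5848, 0.1348, 0.219]
eef_rot: [-0.343, -0.035, 0.938, -0.012]
wrist_force: [-0.0, 0.1, 0.9]
opening: 1.002
grasp_force: 0.0
```

```bash
cat >> h.py <<'E'
def wuv(c,o,P):
    """world points -> wrist pixels (equidistant fisheye)"""
    p,r=tool(o);H=c['hand_eye'];t=r.inv().apply(P-p);q=(t-H[:3,3])@H[:3,:3]
    K=c['camera_matrix'];rho=np.hypot(q[:,0],q[:,1]);th=np.arctan2(rho,q[:,2])
    return np.c_[K[0,2]+K[0,0]*th*q[:,0]/rho,K[1,2]+K[1,1]*th*q[:,1]/rho]
def wray(c,o,uv,z):
    p,r=tool(o);H=c['hand_eye'];K=c['camera_matrix'];d=(np.asarray(uv,float)-[K[0,2],K[1,2]])/K[0,0]
    th=np.hypot(d[:,0],d[:,1]);v=np.c_[np.sin(th)[:,None]*d/th[:,None],np.cos(th)]
    v=r.apply(v@H[:3,:3].T);a=r.apply(H[:3,3])+p
    return a+v*((z-a[2])/v[:,2])[:,None]
def wpots(c,o,roofz=0.103):
    H,S,V=cv2.split(cv2.cvtColor(c['color'],cv2.COLOR_RGB2HSV))
    blue=((H>105)&(H<130)&(S>120)&(V>50)).astype(np.uint8);near=cv2.dilate(blue,np.ones((9,9)))>0
    white=((S<70)&(V>140)&near).astype(np.uint8);white=cv2.morphologyEx(white,cv2.MORPH_OPEN,np.ones((5,5)))
    n,l,s,_=cv2.connectedComponentsWithStats(white);out=[]
    for i in range(1,n):
        if s[i,4]<300: continue
        v,u=np.nonzero(l==i);p=wray(c,o,np.c_[u,v],roofz)[:,:2]*1000
        (cx,cy),(w,h),a=cv2.minAreaRect(p.astype(np.float32))
        if not(25<min(w,h)<70 and max(w,h)<80):continue
        a=np.radians(a)
        if w>h:a+=np.pi/2
        a=(a+np.pi/2)%np.pi-np.pi/2
        out.append((np.array([cx-7*np.cos(a),cy-7*np.sin(a)]).round(1),round(a,3),(round(w),round(h)),(int(u.mean()),int(v.mean()))))
    return out
E
cat > look.py <<'E'
import sys
from h import *
from bench import readout, vision
o=readout.get_obs();c=vision.camera('wrist');cv2.imwrite('pics/'+sys.argv[1]+'.png',c['color'][:,:,::-1])
print(o['time_s'],o['eef_pos'].round(4) if hasattr(o['eef_pos'],'round') else o['eef_pos'],np.round(o['q'],3),np.round(o['wrist_force'],2))
for w in wpots(c,o):print(*w)
E
python3 look.py w1
```

```text
1.4 [0.5848 0.1348 0.219 ] [ 0.04   0.744  1.031 -0.024  2.068 -1.609] [-0.02  0.08  0.92]
```

View pics/w1.png

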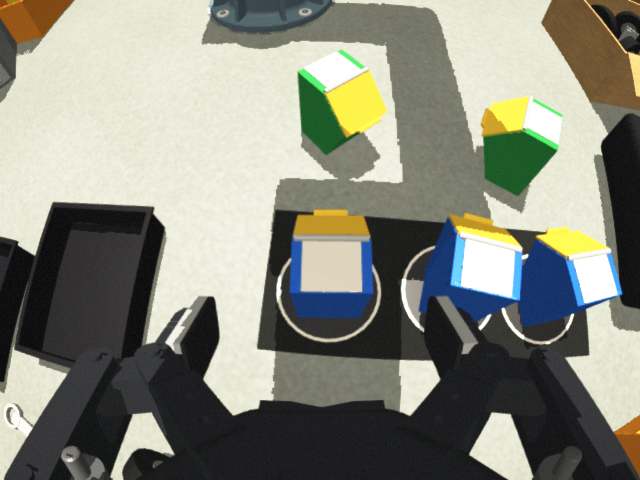

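```bash
sed -i 's/near=cv2.dilate(blue,np.ones((9,9)))>0$/near=cv2.dilate(blue,np.ones((61,61)))>0/' h.py
python3 look.py w2; python3 - <<'E'
from h import *
c=cv2.imread('pics/w1.png');print(c[265,330],c[265,485],c[280,600],c[230,200])
E
```

```text
1.45 [0.5863 0.1317 0.2165] [ 0.036  0.75   1.027 -0.027  2.069 -1.612] [-3.4  -3.19  0.76]
[507.4 262.2] -0.182 (55, 45) (492, 262)
[513.1 135.7] 0.056 (44, 55) (335, 260)
[511.7 372.9] 0.18 (45, 58) (597, 271)
[556.3 371.6] 0.248 (36, 50) (604, 322)
[190 213 222] [255 255 255] [255 255 255] [216 235 235]
```

```bash
python3 - <<'E'
from h import *
from bench import readout
go(readout.get_obs(),[.513,.136,.080],.06,.7)
E
```

```text
xyz [-33.8, 7.2, 150.4] rot [-0.007, -0.003, 0.009]
```

Request:
play_rows(xyz=[[-4,0,15],[-8,1,30],[-12,2,45],[-16,3,60],[-20,3,75],[-24,3,87],[-28,3,95],[-28,3,100],[-28,3,100],[-28,3,100]], rot=[[0,0,0.01],[0,0,0.01],[0,0,0.01],[0,0,0.01],[0,0,0.01],[0,0,0.01],[0,0,0.01],[0,0,0.01],[0,0,0.01],[0,0,0.01]], grip=[1,1,1,1,1,1,1,1,1,1])

```text
time_s: 2.75
eef_pos: [0.5406, 0.1374, 0.1262]
eef_rot: [-0.342, -0.031, 0.939, -0.014]
wrist_force: [0.9, -0.5, 0.8]
opening: 0.997
grasp_force: 0.0
```

```bash
python3 - <<'E'
from h import *
from bench import readout
o=readout.get_obs();print(o['eef_pos'],o['q'],o['dq'],o['wrist_force']);go(o,[.513,.136,.080],.06,.7)
E
```

```text
[0.54059427 0.13741286 0.12615239] [ 0.04614168  0.74814919  1.22158022 -0.01908016  1.86947042 -1.58987651] [ 0.00038545 -0.00078426 -0.00240773 -0.00221203 -0.00044124 -0.00157709] [ 0.8897786  -0.45047358  0.78386943]
xyz [-8.5, 0.7, 53.1] rot [-0.009, 0.002, 0.003]
```

Request:
play_rows(xyz=[[-3,0,14],[-5,-1,28],[-7,-1,42],[-8,-1,50],[-8,-1,53],[-8,-1,53],[-8,-1,53],[-8,-1,53],[-8,-1,53],[-8,-1,53]], rot=[[0,0,0],[0,0,0],[0,0,0],[0,0,0],[0,0,0],[0,0,0],[0,0,0],[0,0,0],[0,0,0],[0,0,0]], grip=[1,1,1,1,1,0.5,0,0,0,0])

```text
time_s: 4.0
eef_pos: [0.5128, 0.1346, 0.0807]
eef_rot: [-0.342, -0.031, 0.939, -0.014]
wrist_force: [2.3, 3.6, 5.4]
opening: 0.699
grasp_force: 59.2
```

```bash
python3 - <<'E'
from h import *
from bench import readout
o=readout.get_obs();print(o['eef_pos'],o['wrist_force'],o['opening'],o['grasp_force'],o['joint_efforts'])
p,r=tool(o);print(r.inv().apply([0,0,100]))
E
```

```text
[0.51284948 0.13462572 0.08066683] [2.32446464 3.62386935 5.42097256] 0.698960758795174 59.18574929237366 [-1.53437298e+00 -5.89822984e+01 -2.46226323e+01 -1.03641216e+00
  2.40295440e+00  2.95019627e-02]
[ 64.24117948  -0.4827666  -76.63444262]
```

Lift 80 mm straight up and settle for weighing.

Request:
play_rows(xyz=[[6.4,0,-7.7],[16,0,-19],[26,0,-31],[35,0,-42],[45,0,-54],[51,0,-61],[51,0,-61],[51,0,-61],[51,0,-61],[51,0,-61]], rot=[[0,0,0],[0,0,0],[0,0,0],[0,0,0],[0,0,0],[0,0,0],[0,0,0],[0,0,0],[0,0,0],[0,0,0]], grip=[0,0,0,0,0,0,0,0,0,0])

```text
time_s: 5.25
eef_pos: [0.5123, 0.1347, 0.159]
eef_rot: [-0.343, -0.031, 0.939, -0.014]
wrist_force: [0.2, -0.3, -2.9]
opening: 0.696
grasp_force: 58.5
```

```bash
cat > weigh.py <<'E'
from h import *
from bench import readout,vision
F=[]
for i in range(6):
    F.append(readout.get_obs()['wrist_force']);vision.camera('wrist')
F=np.array(F);print(F.mean(0).round(2),F.std(0).round(2));o=readout.get_obs();print(o['time_s'],o['eef_pos'],np.round(o['q'],2))
E
python3 weigh.py
```

```text
[-0.08 -0.16 -3.05] [0.42 0.57 0.46]
5.55 [0.51253789 0.13473362 0.15948936] [ 0.04  0.65  1.3  -0.02  1.88 -1.59]
```

The mean lift force of -3.05 N matches a full pot (2.91 N) rather than the light one (1.94 N). I'll carry it to tray_l.

```bash
python3 - <<'E'
from h import *
from bench import readout
go(readout.get_obs(),[.573,-.124,.155],0,.7)
r=target(0,.7);print(r.inv().apply([0,0,-25]))
E
```

```text
xyz [-36.4, -262.2, -23.0] rot [-0.048, 0.001, 0.049]
[-16.10544218   0.          19.12105468]
```

Request:
play_rows(xyz=[[-3,-20,-2],[-8,-55,-5],[-13,-95,-8],[-18,-135,-12],[-24,-175,-16],[-29,-210,-19],[-33,-238,-21],[-36,-256,-23],[-36.4,-262,-23],[-36.4,-262,-23]], rot=[[0,0,0],[-0.01,0,0.01],[-0.02,0,0.02],[-0.025,0,0.025],[-0.03,0,0.03],[-0.04,0,0.04],[-0.048,0,0.049],[-0.048,0,0.049],[-0.048,0,0.049],[-0.048,0,0.049]], grip=[0,0,0,0,0,0,0,0,0,0])

```text
time_s: 6.8
eef_pos: [0.5729, -0.1232, 0.155]
eef_rot: [-0.342, -0.0, 0.94, 0.0]
wrist_force: [-0.6, 0.4, -3.2]
opening: 0.695
grasp_force: 58.7
```

Request:
play_rows(xyz=[[0,0,0],[0,0,0],[0,0,0],[0,0,0],[0,0,0],[-4,0,4],[-8,0,9],[-12,0,14],[-16,0,19],[-16,0,19]], rot=[[0,-0.18,0],[0,-0.36,0],[0,-0.54,0],[0,-0.72,0],[0,-0.9,0],[0,-1.08,0],[0,-1.26,0],[0,-1.44,0],[0,-1.62,0],[0,-1.79,0]], grip=[0,0,0,0,0,0,0,0,0,0])

```text
time_s: 8.05
eef_pos: [0.5794, -0.1052, 0.1864]
eef_rot: [0.417, 0.019, 0.909, 0.004]
wrist_force: [0.8, 1.3, -2.1]
opening: 0.695
grasp_force: 59.5
```

Request:
play_rows(xyz=[[0,0,0],[0,0,0],[0,0,0],[0,0,0],[0,0,0],[0,0,0],[0,0,0],[0,0,0],[0,0,0],[0,0,0]], rot=[[0,0,0],[0,0,0],[0,0,0],[0,0,0],[0,0,0],[0,0,0],[0,0,0],[0,0,0],[0,0,0],[0,0,0]], grip=[0,0,0,0,0,0,0,0,0,0])

```text
time_s: 9.3
eef_pos: [0.5811, -0.1075, 0.1884]
eef_rot: [0.417, 0.017, 0.909, 0.002]
wrist_force: [-0.0, 0.2, -2.0]
opening: 0.694
grasp_force: 59.4
```

```bash
python3 - <<'E'
from h import *
from bench import readout,vision
a=vision.camera('side')['color'];b=vision.camera('scene')['color']
x=np.hstack([cv2.resize(a[180:420,220:500],(400,343)),cv2.resize(b[170:450,150:430],(343,343))])
cv2.imwrite('pics/p1.png',x[:,:,::-1])
E
python3 weigh.py
```

```text
[-0.16 -0.13 -2.05] [0.31 0.69 0.34]
9.7 [ 0.58111197 -0.10749927  0.1883589 ] [-0.61 -0.05  2.24  1.19  0.48 -3.12]
```

View pics/p1.png

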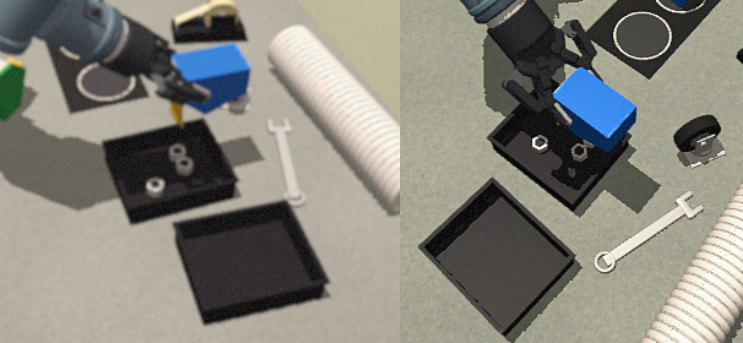

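```bash
python3 - <<'E'
from h import *
from bench import readout
go(readout.get_obs(),[.570,-.137,.175],-.45,-.9)
E
```

```text
xyz [16.4, -30.0, 0.6] rot [0.336, -0.042, 0.254]
```

Request:
play_rows(xyz=[[2,-3,0],[4,-6,0],[6,-10,0],[8,-15,0],[11,-20,0],[14,-25,0.6],[16,-30,0.6],[16,-30,0.6],[16,-30,0.6],[16,-30,0.6]], rot=[[0.04,-0.01,0.03],[0.09,-0.01,0.07],[0.13,-0.02,0.1],[0.18,-0.02,0.13],[0.23,-0.03,0.17],[0.28,-0.035,0.21],[0.336,-0.042,0.254],[0.336,-0.042,0.254],[0.336,-0.042,0.254],[0.336,-0.042,0.254]], grip=[0,0,0,0,0,0,0,0,0,0])

```text
time_s: 10.95
eef_pos: [0.5689, -0.14, 0.177]
eef_rot: [0.424, 0.2, 0.879, -0.095]
wrist_force: [-0.5, 0.2, -2.2]
opening: 0.698
grasp_force: 60.5
```

```bash
python3 - <<'E'
from h import *
from bench import readout
o=readout.get_obs();print(o['eef_pos'],np.round(o['q'],2),target(-.45,-.9).as_quat());go(o,[.570,-.137,.15],-.45,-1.11)
E
```

```text
[ 0.56890713 -0.14002527  0.17697898] [-0.44 -0.02  2.27  1.51  0.   -3.07] [ 0.20089548  0.87775053 -0.09704358  0.42400184]
xyz [21.3, 3.1, 16.6] rot [0.005, -0.212, 0.0]
```

```bash
cat > kin.py <<'E'
import numpy as np
from scipy.optimize import least_squares
D=[([.181,1.607,1.354],.5751,.2497),([.744,1.031,2.068],.6002,.219),([.7481,1.2216,1.8695],.5578,.1262),([.65,1.3,1.88],.5299,.1595),([-.02,2.27,0],.5859,.177)]
def fk(k,q):
    h,a,b,c,e=k;s=q[0]+q[1];t=s+q[2]
    return a*np.sin(q[0])+b*np.sin(s)+c*np.sin(t),h+a*np.cos(q[0])+b*np.cos(s)+c*np.cos(t),e
def res(k):
    o=[]
    for q,R,z in D:
        r,zz,e=fk(k,q);o+=[np.hypot(r,e)-R,zz-z]
    return o
s=least_squares(res,[.3,.4,.4,.2,.115]);k=s.x;print(k.round(3),np.abs(s.fun).max())
def ik(R,z,tilt):
    r=np.sqrt(R*R-k[4]**2);t=np.pi+tilt;x=r-k[3]*np.sin(t);y=z-k[0]-k[3]*np.cos(t)
    f=lambda q:[k[1]*np.sin(q[0])+k[2]*np.sin(q[0]+q[1])-x,k[1]*np.cos(q[0])+k[2]*np.cos(q[0]+q[1])-y]
    v=least_squares(f,[.2,1.8]);q2,q3=v.x;return np.round([q2,q3,t-q2-q3,v.cost**.5],2)
E
python3 - <<'E'
from kin import *
for R in(.585,.68):
  for z in(.14,.17,.20):
    for t in(-.5,-.6,-.7,-.8,-.9,-1,-1.1): print(R,z,t,ik(R,z,t))
for R in(.53,.57,.635):
  for t in(.9,1.05,1.2,1.35): print('pot',R,t,ik(R,.08,t),ik(R,.16,t))
E
python3 - <<'E'
from h import *
from bench import vision
c=vision.camera('wrist')['color'];cv2.imwrite('pics/w3.png',c[:,:,::-1])
E
```

```text
[0.214 0.43  0.477 0.281 0.127] 0.017405122230202852
0.585 0.14 -0.5 [0.08 2.06 0.5  0.  ]
0.585 0.14 -0.6 [0.05 2.13 0.36 0.  ]
0.585 0.14 -0.7 [0.02 2.2  0.22 0.  ]
0.585 0.14 -0.8 [0.01 2.26 0.07 0.  ]
0.585 0.14 -0.9 [ 0.01  2.32 -0.09  0.  ]
0.585 0.14 -1 [ 0.03  2.37 -0.26  0.  ]
0.585 0.14 -1.1 [ 0.06  2.42 -0.44  0.  ]
0.585 0.17 -0.5 [0.04 2.03 0.57 0.  ]
0.585 0.17 -0.6 [0.   2.1  0.44 0.  ]
0.585 0.17 -0.7 [-0.02  2.17  0.3   0.  ]
0.585 0.17 -0.8 [-0.04  2.24  0.15  0.  ]
0.585 0.17 -0.9 [-0.05  2.3  -0.01  0.  ]
0.585 0.17 -1 [-0.04  2.35 -0.17  0.  ]
0.585 0.17 -1.1 [-0.02  2.4  -0.34  0.  ]
0.585 0.2 -0.5 [0.   1.99 0.64 0.  ]
0.585 0.2 -0.6 [-0.04  2.07  0.51  0.  ]
0.585 0.2 -0.7 [-0.07  2.14  0.37  0.  ]
0.585 0.2 -0.8 [-0.09  2.2   0.23  0.  ]
0.585 0.2 -0.9 [-0.1   2.27  0.08  0.  ]
0.585 0.2 -1 [-0.1   2.33 -0.08  0.  ]
0.585 0.2 -1.1 [-0.09  2.38 -0.25  0.  ]
0.68 0.14 -0.5 [0.29 1.81 0.54 0.  ]
0.68 0.14 -0.6 [0.25 1.89 0.4  0.  ]
0.68 0.14 -0.7 [0.23 1.96 0.25 0.  ]
0.68 0.14 -0.8 [0.22 2.03 0.1  0.  ]
0.68 0.14 -0.9 [ 0.22  2.09 -0.06  0.  ]
0.68 0.14 -1 [ 0.
[... 579 characters left out ...]
 0.  ]
pot 0.53 0.9 [0.85 1.25 1.94 0.  ] [0.76 1.22 2.06 0.  ]
pot 0.53 1.05 [0.95 1.16 2.08 0.  ] [0.85 1.14 2.2  0.  ]
pot 0.53 1.2 [1.04 1.08 2.22 0.  ] [0.94 1.08 2.32 0.  ]
pot 0.53 1.35 [1.13 1.02 2.35 0.  ] [1.02 1.03 2.44 0.  ]
pot 0.57 0.9 [0.94 1.08 2.01 0.  ] [0.86 1.05 2.13 0.  ]
pot 0.57 1.05 [1.04 0.98 2.16 0.  ] [0.96 0.96 2.27 0.  ]
pot 0.57 1.2 [1.14 0.89 2.31 0.  ] [1.04 0.89 2.41 0.  ]
pot 0.57 1.35 [1.23 0.81 2.45 0.  ] [1.12 0.83 2.54 0.  ]
pot 0.635 0.9 [1.13 0.75 2.16 0.  ] [1.06 0.71 2.28 0.  ]
pot 0.635 1.05 [1.25 0.6  2.34 0.  ] [1.17 0.57 2.45 0.  ]
pot 0.635 1.2 [1.38 0.44 2.53 0.  ] [1.29 0.43 2.62 0.  ]
pot 0.635 1.35 [1.52 0.25 2.72 0.  ] [1.4  0.3  2.79 0.  ]
```

View pics/w3.png

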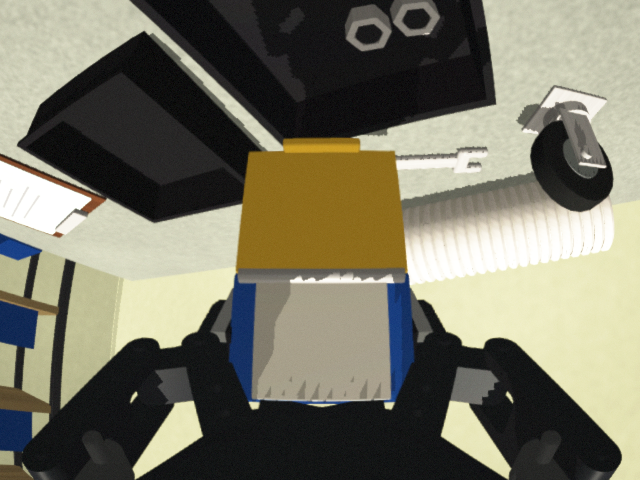

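```bash
python3 - <<'E'
from h import *
from bench import readout
from kin import ik
print(ik(.586,.245,-1.0),ik(.586,.245,-1.02))
o=readout.get_obs();go(o,[.570,-.137,.245],-.45,-1.0)
E
```

```text
[0.214 0.43  0.477 0.281 0.127] 0.017405122230202852
[-0.18  2.28  0.04  0.  ] [-0.18  2.29  0.01  0.  ]
xyz [-53.0, 3.4, -42.6] rot [0.005, -0.102, 0.0]
```

Request:
play_rows(xyz=[[-10,0,-8],[-22,1,-17],[-34,2,-27],[-46,3,-37],[-53,3,-43],[-53,3,-43],[-53,3,-43],[-53,3,-43],[-53,3,-43],[-53,3,-43]], rot=[[0,0,0],[0,0,0],[0,0,0],[0,0,0],[0,0,0],[0,-0.05,0],[0,-0.1,0],[0,-0.1,0],[0,-0.1,0],[0,-0.1,0]], grip=[0,0,0,0,0,0,0,0,0,0])

```text
time_s: 12.25
eef_pos: [0.5698, -0.1371, 0.2451]
eef_rot: [0.467, 0.195, 0.856, -0.104]
wrist_force: [0.5, 0.4, -1.7]
opening: 0.697
grasp_force: 60.6
```

```bash
python3 weigh.py; python3 - <<'E'
from h import *
from bench import readout,vision
print(readout.get_obs()['eef_rot'])
a=vision.camera('side')['color'];b=vision.camera('scene')['color']
x=np.hstack([cv2.resize(a[240:350,280:400],(400,367)),cv2.resize(b[220:350,210:350],(395,367))])
cv2.imwrite('pics/p2.png',x[:,:,::-1])
E
```

```text
[-0.05 -0.18 -1.55] [0.6  0.44 0.63]
12.55 [ 0.56967064 -0.13691777  0.24503363] [-0.43 -0.17  2.28 -0.19  0.04 -1.37]
[ 0.46673703  0.19460843  0.8564137  -0.10411379]
```

View pics/p2.png

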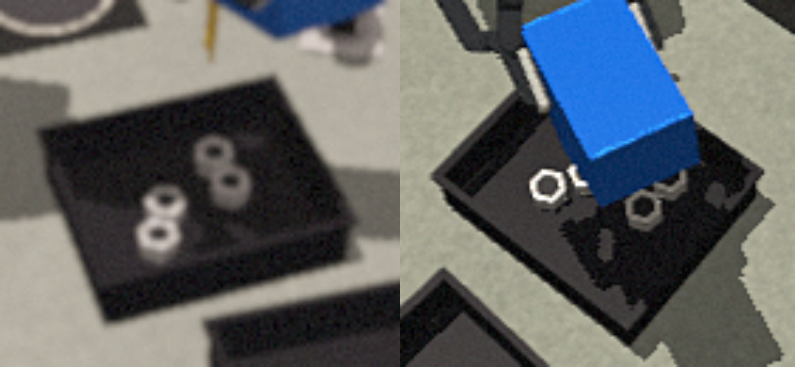

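All four nuts are now in tray_l and the pot weighs bare (1.55 N). I'll return it to its place.

```bash
python3 - <<'E'
from h import *
from bench import readout
o=readout.get_obs();go(o,[.513,.1345,.15],.06,.7)
E
```

```text
xyz [171.5, 220.2, -89.1] rot [-0.081, 1.658, -0.564]
```

Request:
play_rows(xyz=[[14,18,-7],[34,44,-18],[54,70,-28],[75,96,-39],[96,123,-50],[116,149,-60],[135,174,-70],[153,196,-79],[171,220,-89],[171,220,-89]], rot=[[-0.008,0.16,-0.055],[-0.016,0.33,-0.11],[-0.024,0.5,-0.17],[-0.033,0.67,-0.226],[-0.04,0.83,-0.28],[-0.05,1.0,-0.34],[-0.057,1.16,-0.395],[-0.065,1.33,-0.45],[-0.073,1.5,-0.51],[-0.081,1.658,-0.564]], grip=[0,0,0,0,0,0,0,0,0,0])

```text
time_s: 13.9
eef_pos: [0.5132, 0.1361, 0.1495]
eef_rot: [-0.345, -0.03, 0.938, -0.01]
wrist_force: [0.7, -0.0, -2.7]
opening: 0.695
grasp_force: 60.6
```

```bash
python3 - <<'E'
from h import *
from bench import readout,vision
c=vision.camera('wrist');o=readout.get_obs();print(o['eef_pos'],o['q'],o['wrist_force']);go(o,[.513,.1345,.081],.06,.7)
for w in wpots(c,o,.15+.023):print(w)
E
```

```text
[0.51294832 0.13453623 0.145871  ] [ 0.03970023  0.68005923  1.29680319 -0.01305013  1.87952186 -1.59499042] [-2.00755779 -1.16174878 -2.40880232]
xyz [-42.6, -0.3, 49.0] rot [0.001, -0.015, 0.005]
(array([515.6, 133.2]), np.float64(0.059), (38, 42), (320, 351))
(array([515.9, 211.9]), np.float64(-0.188), (34, 27), (543, 335))
```

Request:
play_rows(xyz=[[-7,0,8],[-14,0,16],[-21,0,25],[-28,0,33],[-34,0,40],[-38,0,45],[-40,0,47.5],[-41.5,0,49.5],[-42,0,50],[-42,0,50]], rot=[[0,0,0],[0,0,0],[0,0,0],[0,0,0],[0,0,0],[0,0,0],[0,0,0],[0,0,0],[0,0,0],[0,0,0]], grip=[0,0,0,0,0,0,0,0,0,0])

```text
time_s: 15.2
eef_pos: [0.5133, 0.1341, 0.0852]
eef_rot: [-0.342, -0.028, 0.939, -0.01]
wrist_force: [0.2, -0.1, -0.9]
opening: 0.695
grasp_force: 60.3
```

Request:
play_rows(xyz=[[-0.6,0,0.8],[-1.3,0,1.5],[-2,0,2.3],[-2.6,0,3],[-2.6,0,3],[-2.6,0,3],[-2.6,0,3],[-2.6,0,3],[-2.6,0,3],[-2.6,0,3]], rot=[[0,0,0],[0,0,0],[0,0,0],[0,0,0],[0,0,0],[0,0,0],[0,0,0],[0,0,0],[0,0,0],[0,0,0]], grip=[0,0,0,0,0,0.75,0.8,1,1,1])

```text
time_s: 16.45
eef_pos: [0.5133, 0.1341, 0.0812]
eef_rot: [-0.343, -0.028, 0.939, -0.01]
wrist_force: [-0.2, -0.4, -0.2]
opening: 0.997
grasp_force: 0.0
```

```bash
python3 - <<'E'
from h import *
from bench import readout
o=readout.get_obs();go(o,[.593,.134,.20],.06,.9); go(o,[.5075+.08,.262,.20],-.183,1.0)
E
```

```text
xyz [15.6, -4.9, -142.1] rot [0.0, 0.2, -0.0]
xyz [14.0, 123.2, -143.5] rot [-0.183, 0.299, 0.161]
```

```bash
python3 - <<'E'
from h import *
from bench import readout
o=readout.get_obs();go(o,[.610,.243,.15],-.183,1.05)
E
```

```text
xyz [-34.5, 102.9, -119.0] rot [-0.187, 0.349, 0.157]
```

Request:
play_rows(xyz=[[3,0,-20],[6,0,-50],[10,0,-85],[14,0,-120],[10,20,-138],[0,50,-132],[-15,75,-126],[-30,95,-120],[-34.5,103,-119],[-34.5,103,-119]], rot=[[0,0,0],[0,0,0],[0,0,0],[0,0.05,0],[-0.03,0.1,0.03],[-0.07,0.18,0.06],[-0.11,0.25,0.1],[-0.15,0.31,0.13],[-0.187,0.349,0.157],[-0.187,0.349,0.157]], grip=[1,1,1,1,1,1,1,1,1,1])

```text
time_s: 17.7
eef_pos: [0.6094, 0.2428, 0.148]
eef_rot: [-0.501, 0.079, 0.861, 0.045]
wrist_force: [0.6, 0.2, 0.2]
opening: 1.005
grasp_force: 0.0
```

```bash
python3 look.py w5;  python3 - <<'E'
from h import *
from bench import readout,vision
c=vision.camera('scene')
for w in pots(c):print(w[:4])
o=readout.get_obs();print(o['eef_pos']);go(o,[.5075,.262,.080],-.183,1.05)
E
```

```text
17.7 [0.6094 0.2428 0.148 ] [ 0.089  1.14   0.66   0.333  2.35  -1.194] [0.63 0.18 0.19]
[506.6 261.2] -0.182 (57, 46) (322, 226)
[569.7 373.5] 0.685 (26, 57) (520, 272)
(array([515.9, 133.8]), np.float64(0.025), np.float64(0.09), (37, 43))
[0.60998244 0.24277456 0.15009976]
xyz [-8.9, 0.4, 125.3] rot [-0.001, 0.0, -0.0]
```

Request:
play_rows(xyz=[[-2,0,20],[-4,0,45],[-6,0,70],[-8,0,95],[-9,0,115],[-9,0,125],[-9,0,125],[-9,0,125],[-9,0,125],[-9,0,125]], rot=[[0,0,0],[0,0,0],[0,0,0],[0,0,0],[0,0,0],[0,0,0],[0,0,0],[0,0,0],[0,0,0],[0,0,0]], grip=[1,1,1,1,1,1,0.5,0,0,0])

```text
time_s: 19.05
eef_pos: [0.5087, 0.2619, 0.0811]
eef_rot: [-0.499, 0.079, 0.862, 0.046]
wrist_force: [3.2, -0.1, 5.4]
opening: 0.695
grasp_force: 64.9
```

```bash
python3 - <<'E'
from h import *
from bench import readout
o=readout.get_obs();p,r=tool(o);print(o['eef_pos'],o['q'],o['wrist_force'],r.inv().apply([0,0,80]))
E
```

```text
[0.50866387 0.26188023 0.0810632 ] [ 0.12461896  1.00788566  1.05071897  0.30752606  2.08983488 -1.25751708] [ 3.18917275 -0.13069353  5.40163824] [ 6.93491589e+01  2.06023848e-02 -3.98835020e+01]
```

Request:
play_rows(xyz=[[7,0,-4],[20,0,-12],[35,0,-20],[50,0,-29],[62,0,-36],[69,0,-40],[69,0,-40],[69,0,-40],[69,0,-40],[69,0,-40]], rot=[[0,0,0],[0,0,0],[0,0,0],[0,0,0],[0,0,0],[0,0,0],[0,0,0],[0,0,0],[0,0,0],[0,0,0]], grip=[0,0,0,0,0,0,0,0,0,0])

```text
time_s: 20.3
eef_pos: [0.5079, 0.2619, 0.1593]
eef_rot: [-0.5, 0.079, 0.861, 0.046]
wrist_force: [0.4, 0.4, -3.5]
opening: 0.695
grasp_force: 64.5
```

```bash
python3 weigh.py
```

```text
[ 0.14  0.37 -3.3 ] [0.38 0.14 0.4 ]
20.6 [0.50808276 0.26193194 0.15974964] [ 0.12  0.9   1.07  0.33  2.18 -1.22]
```

Lift force is -3.3 N, so this pot is also full, which makes the third pot the light one. I'll raise this one high and carry it to tray_r.

```bash
python3 - <<'E'
from h import *
from bench import readout
o=readout.get_obs();go(o,[.508,.262,.24],-.183,.95);go(o,[.54,0,.24],-.35,.75)
E
```

```text
xyz [69.7, 0.0, -39.8] rot [-0.0, -0.1, -0.001]
xyz [30.2, -251.8, -108.4] rot [-0.132, -0.3, 0.104]
```

Request:
play_rows(xyz=[[12,0,-7],[32,0,-18],[52,0,-30],[67,-8,-38],[64,-35,-47],[58,-78,-59],[50,-125,-72],[42,-172,-86],[34,-217,-99],[30,-252,-108]], rot=[[0,-0.03,0],[0,-0.06,0],[0,-0.09,0],[0,-0.1,0],[-0.02,-0.13,0.02],[-0.04,-0.17,0.03],[-0.065,-0.2,0.05],[-0.09,-0.24,0.07],[-0.11,-0.27,0.09],[-0.132,-0.3,0.104]], grip=[0,0,0,0,0,0,0,0,0,0])

```text
time_s: 21.85
eef_pos: [0.5394, -0.0026, 0.2402]
eef_rot: [-0.36, 0.163, 0.916, 0.064]
wrist_force: [0.4, -0.1, -2.6]
opening: 0.696
grasp_force: 65.7
```

```bash
python3 - <<'E'
from h import *
from bench import readout
o=readout.get_obs();print(o['eef_pos'],o['q']);go(o,[.615,-.336,.19],-.68,.5)
E
```

```text
[ 0.53942844 -0.00256914  0.24021896] [-0.26065933  0.60528428  1.22313315  0.07078135  2.05839112 -1.46984539]
xyz [-170.6, -286.8, -89.8] rot [-0.192, -0.246, 0.266]
```

Request:
play_rows(xyz=[[-15,-26,-8],[-36,-60,-19],[-57,-96,-30],[-79,-133,-42],[-101,-170,-53],[-122,-205,-64],[-142,-239,-75],[-159,-268,-84],[-170,-287,-90],[-170,-287,-90]], rot=[[-0.02,-0.025,0.027],[-0.04,-0.05,0.055],[-0.06,-0.08,0.09],[-0.09,-0.11,0.12],[-0.11,-0.14,0.155],[-0.135,-0.17,0.19],[-0.16,-0.2,0.22],[-0.18,-0.23,0.25],[-0.192,-0.246,0.266],[-0.192,-0.246,0.266]], grip=[0,0,0,0,0,0,0,0,0,0])

```text
time_s: 23.1
eef_pos: [0.6143, -0.3355, 0.1895]
eef_rot: [-0.234, 0.323, 0.913, 0.083]
wrist_force: [-0.6, 0.1, -2.2]
opening: 0.696
grasp_force: 65.5
```

```bash
python3 - <<'E'
from h import *
from bench import readout
o=readout.get_obs();print(o['eef_pos'],o['q']);go(o,[.615,-.336,.15],-.68,-.72)
E
```

```text
[ 0.61434907 -0.33550583  0.18951047] [-0.67085441  0.86427269  0.8245837   0.00472896  1.95498181 -1.5602037 ]
xyz [-19.7, 0.0, 34.2] rot [-0.001, -1.222, -0.001]
```

Request:
play_rows(xyz=[[0,0,0],[0,0,0],[-3,0,5],[-6,0,11],[-10,0,18],[-14,0,25],[-18,0,31],[-20,0,34],[-20,0,34],[-20,0,34]], rot=[[0,-0.17,0],[0,-0.35,0],[0,-0.52,0],[0,-0.7,0],[0,-0.87,0],[0,-1.05,0],[0,-1.23,0],[0,-1.23,0],[0,-1.23,0],[0,-1.23,0]], grip=[0,0,0,0,0,0,0,0,0,0])

```text
time_s: 24.35
eef_pos: [0.6184, -0.3357, 0.1529]
eef_rot: [0.337, 0.31, 0.881, -0.119]
wrist_force: [0.3, -0.7, -1.4]
opening: 0.694
grasp_force: 66.7
```

Request:
play_rows(xyz=[[0,0,0],[0,0,0],[0,0,0],[0,0,0],[0,0,0],[0,0,0],[0,0,0],[0,0,0],[0,0,0],[0,0,0]], rot=[[0,0,0],[0,0,0],[0,0,0],[0,-0.05,0],[0,-0.05,0],[0,-0.05,0],[0,-0.05,0],[0,-0.05,0],[0,-0.05,0],[0,-0.05,0]], grip=[0,0,0,0,0,0,0,0,0,0])

```text
time_s: 25.6
eef_pos: [0.6166, -0.3342, 0.1503]
eef_rot: [0.358, 0.307, 0.873, -0.126]
wrist_force: [-0.6, -0.4, -1.6]
opening: 0.694
grasp_force: 66.7
```

```bash
python3 weigh.py; python3 - <<'E'
from h import *
from bench import readout,vision
o=readout.get_obs();print(o['eef_rot'])
a=vision.camera('side')['color'];b=vision.camera('scene')['color']
x=np.hstack([cv2.resize(a[260:420,290:465],(400,366)),cv2.resize(b[225:450,160:400],(390,366))])
cv2.imwrite('pics/p3.png',x[:,:,::-1])
E
```

```text
[-0.18 -0.18 -1.72] [0.37 0.53 0.31]
25.9 [ 0.61653868 -0.33423137  0.15023473] [-0.66  0.27  1.93 -0.08  0.16 -1.48]
[ 0.35792821  0.30751721  0.87258297 -0.12617257]
```

View pics/p3.png

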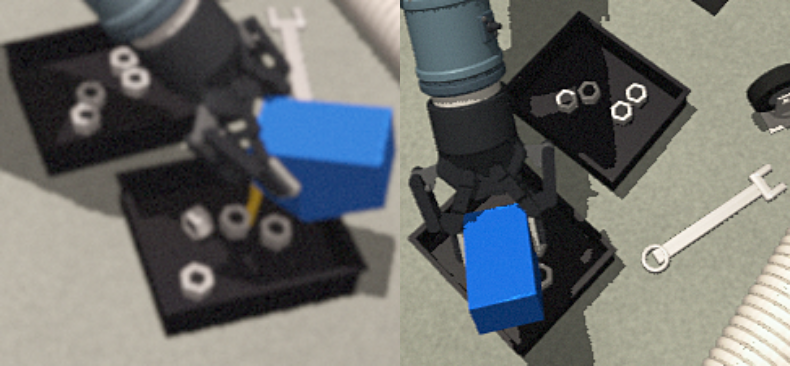

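Each tray now holds four nuts. I'll return this pot high over pot 1 and back to its spot.

```bash
python3 - <<'E'
from h import *
from bench import readout
o=readout.get_obs();go(o,[.54,-.03,.25],-.35,.75)
E
```

```text
xyz [108.2, 189.0, -246.8] rot [-0.005, 1.514, -0.362]
```

Request:
play_rows(xyz=[[-20,0,-20],[-10,15,-50],[0,35,-80],[17,58,-108],[34,82,-136],[51,106,-164],[68,130,-192],[85,154,-218],[100,178,-238],[108,189,-247]], rot=[[0,0.15,-0.036],[0,0.3,-0.072],[0,0.45,-0.108],[0,0.6,-0.144],[0,0.76,-0.18],[0,0.91,-0.217],[0,1.06,-0.253],[0,1.21,-0.29],[0,1.36,-0.326],[-0.005,1.514,-0.362]], grip=[0,0,0,0,0,0,0,0,0,0])

```text
time_s: 27.25
eef_pos: [0.5407, -0.0285, 0.251]
eef_rot: [-0.361, 0.16, 0.916, 0.064]
wrist_force: [0.7, -0.4, -2.9]
opening: 0.692
grasp_force: 66.7
```

```bash
python3 - <<'E'
from h import *
from bench import readout
o=readout.get_obs();print(o['eef_pos'],o['q']);go(o,[.5085,.262,.22],-.183,1.05)
E
```

```text
[ 0.54074114 -0.02847426  0.25102157] [-0.29324721  0.60718185  1.19907369  0.0431157   2.08588353 -1.51113127]
xyz [72.9, 262.2, 111.0] rot [0.13, 0.298, -0.101]
```

Request:
play_rows(xyz=[[6,21,9],[14,52,22],[24,86,36],[34,121,51],[44,157,66],[53,192,81],[62,223,94],[69,248,105],[73,262,111],[73,262,111]], rot=[[0.01,0.02,-0.01],[0.025,0.06,-0.02],[0.04,0.1,-0.03],[0.06,0.14,-0.05],[0.08,0.18,-0.06],[0.095,0.22,-0.075],[0.11,0.25,-0.085],[0.12,0.28,-0.095],[0.13,0.298,-0.101],[0.13,0.298,-0.101]], grip=[0,0,0,0,0,0,0,0,0,0])

```text
time_s: 28.5
eef_pos: [0.508, 0.2613, 0.2186]
eef_rot: [-0.498, 0.08, 0.862, 0.045]
wrist_force: [-0.5, -0.4, -0.7]
opening: 0.696
grasp_force: 66.8
```

```bash
python3 - <<'E'
from h import *
from bench import readout,vision
vision.camera('wrist');vision.camera('wrist')
o=readout.get_obs();print(o['eef_pos'],o['q']);go(o,[.5085,.262,.085],-.183,1.05);go(o,[.5085,.262,.081],-.183,1.05)
E
```

```text
[0.50877565 0.25976594 0.2190858 ] [ 0.12152166  0.82528339  1.06260606  0.3427394   2.25070344 -1.19057361]
xyz [-115.8, 2.5, 67.6] rot [0.002, 0.003, -0.004]
xyz [-119.3, 2.5, 69.6] rot [0.002, 0.003, -0.004]
```

Request:
play_rows(xyz=[[-14,0,8],[-32,0,18],[-50,0,29],[-68,0,39],[-84,0,49],[-97,0,56],[-106,0,62],[-112,0,65],[-116,0,67.5],[-116,0,67.5]], rot=[[0,0,0],[0,0,0],[0,0,0],[0,0,0],[0,0,0],[0,0,0],[0,0,0],[0,0,0],[0,0,0],[0,0,0]], grip=[0,0,0,0,0,0,0,0,0,0])

```text
time_s: 29.85
eef_pos: [0.5078, 0.2602, 0.0846]
eef_rot: [-0.499, 0.081, 0.862, 0.046]
wrist_force: [0.3, -0.1, -2.2]
opening: 0.699
grasp_force: 66.8
```

Request:
play_rows(xyz=[[-0.8,0,0.5],[-1.6,0,1],[-2.4,0,1.4],[-3.1,0,1.8],[-3.1,0,1.8],[-3.1,0,1.8],[-3.1,0,1.8],[-3.1,0,1.8],[-3.1,0,1.8],[-3.1,0,1.8]], rot=[[0,0,0],[0,0,0],[0,0,0],[0,0,0],[0,0,0],[0,0,0],[0,0,0],[0,0,0],[0,0,0],[0,0,0]], grip=[0,0,0,0,0,0.75,0.8,1,1,1])

```text
time_s: 31.1
eef_pos: [0.5077, 0.2602, 0.081]
eef_rot: [-0.499, 0.081, 0.862, 0.046]
wrist_force: [-0.1, 0.4, 0.6]
opening: 1.0
grasp_force: 0.0
```

Request:
play_rows(xyz=[[0,0,-10],[0,0,-30],[0,0,-55],[0,0,-80],[0,0,-105],[10,0,-130],[30,0,-150],[50,0,-165],[70,0,-175],[70,0,-175]], rot=[[0,0,0],[0,0,0],[0,0,0],[0,0,0],[0,0,0],[0,-0.1,0],[0,-0.2,0],[0,-0.35,0],[0,-0.5,0],[0,-0.5,0]], grip=[1,1,1,1,1,1,1,1,1,1])

```text
time_s: 32.35
eef_pos: [0.6235, 0.2399, 0.2352]
eef_rot: [-0.265, 0.089, 0.96, 0.025]
wrist_force: [-0.0, -0.5, -0.0]
opening: 1.0
grasp_force: 0.0
```

```bash
python3 look.py w6; python3 - <<'E'
from h import *
from bench import readout,vision
c=vision.camera('scene')
for w in pots(c):print(w[:4])
print(readout.get_obs()['wrist_force'])
a=vision.camera('side')['color'];b=c['color']
x=np.hstack([cv2.resize(a[130:430,180:480],(400,400)),cv2.resize(b[80:450,150:520],(400,400))])
cv2.imwrite('pics/p4.png',x[:,:,::-1])
E
```

```text
32.35 [0.6235 0.2399 0.2352] [ 0.119  0.735  0.955  0.168  1.966 -1.244] [-0.02 -0.54 -0.  ]
[507.  259.9] -0.185 (53, 45) (320, 181)
(array([512.1, 372.1]), np.float64(0.177), np.float64(0.31), (44, 53))
(array([507.3, 261.2]), np.float64(-0.203), np.float64(-0.06), (51, 44))
[ 0.36654277 -1.09752396 -0.11268889]
```

View pics/p4.png

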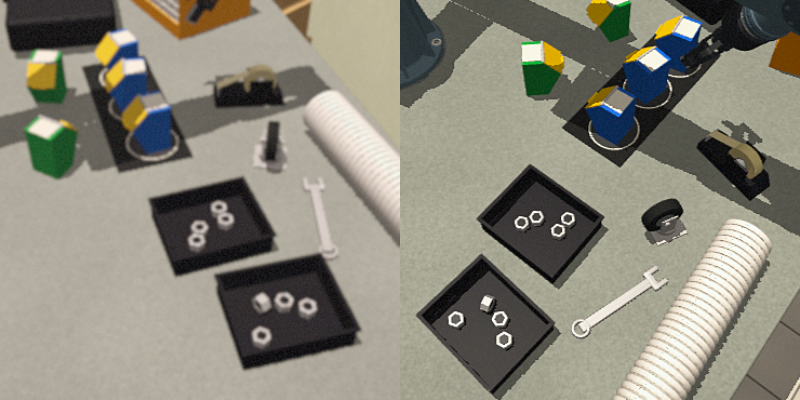

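The picture shows all three pots upright on the mat, four nuts in each tray, the bystanders where they started, and the arm clear of everything.

```bash
python3 -c "
from bench import ctrl
print(ctrl.hand_in())"
```

```text
the job is handed in; nothing more can be done
None
```

I poured the two full pots out, one into each tray (four nuts in each), and set both back upright on the mat, then handed the job in at about 32 s; the third pot I took as the light one by elimination, without lifting it, and the hand-in returned no verdict.

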